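# Put the honey, pepper and salt back on their own stands

## Task

After wiping the worktop, the honey jar, pepper mill and salt shaker were each put back on the wrong stand. Put them right: the sticky honey jar in the middle of the round stone coaster, the pepper mill in the middle of the square rimmed dish that catches its crumbs, and the salt shaker in the middle of the six-sided cork mat; park one on a free bit of worktop on the way. Keep all three upright, set each down gently without dropping it, and leave the spice jar, the white ramekin and the garlic bulb where they are.

Things in the scene. Friction and masses are not known exactly. Their poses are not given: they have to be found in the camera images.
- honey_jar: Loose jar of honey, clear with a wide red screw lid, 100 mm tall, about 0.45 kg. Round: body 60 mm across up to 88 mm height, lid 65 mm across from 88 to 99 mm. Origin at the centre of its underside, z up. It starts on the six-sided cork mat.
- pepper_mill: Loose dark wooden pepper mill with a small metal nut on top, 165 mm tall, the tallest of the three. Round: 58 mm across at the foot, tapering to 48 mm at 117 mm height, then a rounded head, 49 mm across at its widest (137 mm height), fixed to the body; about 0.18 kg. Origin at the centre of its underside, z up. It starts on the round stone coaster.
- salt_shaker: Loose glass salt shaker with a grey metal top, 90 mm tall, about 0.1 kg. Round: 44 mm across at its widest (30 mm height), tapering to 34 mm at 66 mm; the top is 34 mm across from 66 to 78 mm height, then domed. Origin at the centre of its underside, z up. It starts in the square rimmed dish.
- stone_coaster: Round dark grey stone coaster, 91 mm across, flat, its top 9.5 mm above the worktop. It does not move. Origin at the centre of its underside, at worktop height. Home of the honey jar; at the start the pepper mill stands on it.
- crumb_dish: Square white ceramic dish, 98 x 98 mm outside, with a rim 6 mm thick and 12 mm high; inner floor 86 x 86 mm, 6 mm above the worktop. It does not move. Origin at the centre of its underside, at worktop height; x and y along its sides. Home of the pepper mill; at the start the salt shaker stands in it.
- cork_mat: Six-sided cork mat, 92 mm across the flats, flat, its top 8 mm above the worktop. It does not move. Origin at the centre of its underside, at worktop height. Home of the salt shaker; at the start the honey jar stands on it.
- spice_jar: Bystander, loose, to be left alone: small upright spice jar with a black cap, 41 mm across, 105 mm tall. Origin at the centre of its underside. (More such jars stand farther back.)
- white_ramekin: Bystander, loose, to be left alone: small white fluted bowl, 68 mm across, 38 mm tall. Origin at the centre of its underside. (Near it the worktop ends: level worktop lies at z = 0 wherever 0.87 x + 0.50 y is above 0.41 m; nearer the robot comes its slanting front edge.)
- garlic: Bystander, loose, to be left alone: garlic bulb, about 60 mm across, 58 mm tall. Origin at the centre of its underside. (Behind and above it hangs a wall cabinet, its underside 0.58 m over the worktop, near left corner at x = 0.50, y = 0.06; its left side runs from there 0.4 m toward (0.87, 0.50) in x, y. Keep the arm clear of it.)
Things that resemble listed ones, but are neither listed nor needed, are in the scene too. There is more than one size of the crumb_dish; the one meant has the size given above. Leave any pink look-alike of the pepper_mill alone.

How it is judged:
By the outcome, as a careful person would: the job done as asked, in the order asked, and still so for the second after the job is handed in, with the robot touching nothing.
It also fails if it takes over 102 s, if anything falls off the work surface, if the arm or the gripper's body presses on something with over 40 N, if the wrist force passes 120 N, or if a joint passes its speed limit or range.

## Robot

A 6-joint arm with a two-finger parallel gripper is mounted at the origin on a cart in front of the work surface, level with it; the furniture and walls round the work are solid. World frame = base frame: x ahead of the robot, y to its left, z up, the work surface at z = 0. Lengths are in mm, angles in rad, forces in N, time in s.
With the tool pointing down it reaches from about 400 to 925 mm from the base axis. Payload 12.5 kg.
Tool frame: the origin (TCP) lies on the mounting face of the last link; the fingertips stand 190 mm ahead of it and the grasp point (between the pads) lies 171 mm ahead of it; z points along the fingers, y is the line along which they close (so a half turn about z gives the same grasp; the last joint's range is limited). The gripper opens to 95 mm and grips with 3 to 60 N. Pads are 20 mm wide; open, the fingers measure 119 mm over their backs; the gripper's body (75 mm by 180 mm) begins 59 mm behind the grasp point.
Start: joints at [-1.318, 0.491, 1.559, -0, 1.092, -0.106], TCP at [219.488, -585.192, 404.761] pointing down, gripper open.
Joint ranges: [-3.1, 3.1], [-0.84, 2.19], [0.05, 2.79], [-1.13, 4.28], [0.06, 2.93], [-2.69, 2.69]. Speed limits (rad/s): [2.22, 2.22, 2.79, 3.14, 3.14, 3.14].

## Interface

Orientations are given as [roll, pitch, yaw] about the fixed x, y, z axes, in that order (R = Rz(yaw) Ry(pitch) Rx(roll)).
In Python, from cell import * gives the robot as it stands.
- The arm moves only by the tool arm_command, never from a script. Its argument "rows" is a list that holds one entry, the list of rows, each a list of 7 numbers: the shift along the tool's x, y, z normalised to -1 to 1, where 1 is 0.15 m, then the turn, a rotation vector about the tool's x, y, z normalised to -1 to 1, where 1 is 360 degrees, then the opening, from -1 (shut) to 1 (fully open). A call has 1 to 10 rows; each row is the pose to reach, as a shift and turn from the pose commanded when the call began, along the tool's axes at that moment, turning the shorter way round; what a row does not reach only later rows make up. A row lasts 1/12 s, in which the tool goes at most 41.7 mm and 7.16 degrees, less where a joint would pass 70% of its speed; a pose out of reach is approached as far as the arm can. A call with a number of a shift or a turn outside -1 to 1 is refused whole. A call with a gripper value outside its range is refused whole. The fingers move at their own pace and stop on an object; the grip force is fixed at half the most. Time passes only in rows, so rows that repeat a pose let the fingers close. It gives the time, the measured TCP pose, the force, the opening and the grip force at its end, in the units of the state.
- state(): the state, without advancing time (a new reading comes with each control period).
- read_camera(name): name is "scene" or "top"; returns (picture, depth): 480x640x3 uint8, red, green, blue; 480x640 float32, mm along the optical axis (not along the pixel's ray), 0 where there is no reading.
- get_calibration(name): a dict with "camera_matrix" (3x3 intrinsics, pixels), "D" ([k1, k2, p1, p2, k3] as OpenCV has them; the pictures are not rectified), "position" and "orientation" of the camera in the world. Camera axes: x right, y up, looking along -z (the intrinsics and any distortion apply to the point x, -y, -z); pixel columns grow to the right and rows downward; lengths in mm; the calibration is good to about 2 mm. A picture is of the moment at which its call begins. get_calibration takes no time and is no camera call.
- job_done(): hands the job in; it is judged then, once.
The state is a dict: "t": time; "joints": joint angles; "qvel": joint speeds; "tau": joint torques, N m; "eef_pos": TCP position; "tcp_rot": TCP orientation; "ft_force": force on the tool from outside, world axes, zero at the start; "moment": the same for the moment, N m; "opening": opening from 0.0 (shut) to 1.0 (fully open); "grip_force": force on a finger pad.
Only numpy, scipy, OpenCV 4.12 (cv2) and the standard library are available. Lean on these libraries where they do the work, as an engineer would, in place of code of your own. Each camera call takes 0.05 s, during which the arm holds its last target. There are 200 camera calls.

## Working session

There is one attempt and no reset: what is moved stays moved. The work goes in short steps, Python scripts to look and compute and a tool call to move; the robot and the scene stay as the last step left them, time stands still between calls to the robot, and variables do not carry over. Pictures are saved under pics/ and viewed, at most 14 in all, crops included, and the job is handed in when it is done.

Besides the shell and the picture viewer there is one more tool, called after "Emit:" as a command line: name --argument value ..., lists and objects as JSON in quotes. arm_command: Moves the arm, as the interface text tells. Its arguments: {"type":"object","properties":{"rows":{"type":"array","items":{"type":"array","items":{"type":"array","items":{"type":"number","minimum":-1,"maximum":1}}}}},"required":["rows"]}

```bash
ls; mkdir -p pics
python3 - <<'E'
from cell import *
import cv2,numpy as np
for n in("scene","top"):
    p,d=read_camera(n); cv2.imwrite(f"pics/{n}0.png",p[:,:,::-1]); np.save(f"pics/{n}0.npy",d)
    print(get_calibration(n))
print(state())
E
```

```text
pics
{'camera_matrix': array([[556.81119652,   0.        , 319.91475004],
       [  0.        , 556.81119652, 244.09912169],
       [  0.        ,   0.        ,   1.        ]]), 'D': array([-0.07926889,  0.        ,  0.        ,  0.        ,  0.        ]), 'position': array([217.71047942, 810.25524523, 724.75825706]), 'orientation': array([ 0.70844576,  0.01001734, -2.64434751])}
{'camera_matrix': array([[578.25236726,   0.        , 322.17525162],
       [  0.        , 578.25236726, 240.53029751],
       [  0.        ,   0.        ,   1.        ]]), 'D': array([-0.02461725,  0.        ,  0.        ,  0.        ,  0.        ]), 'position': array([ 399.56948757,  316.22496334, 1020.82513518]), 'orientation': array([ 0.0848495 , -0.00234563, -1.56944096])}
{'t': 0.1, 'joints': array([-1.31759261e+00,  4.91496207e-01,  1.55939073e+00,  1.21620410e-05,
        1.09168539e+00, -1.05566188e-01]), 'qvel': array([-7.24511267e-05, -3.00068830e-04, -1.93733654e-03, -6.20292921e-04,
        1.39805914e-03, -4.49894833e-04]), 'tau': array([ 2.93574718e-03, -6.13618898e+01, -2.58606023e+01,  6.94063562e-02,
        4.70030901e-02, -7.43712121e-05]), 'eef_pos': array([ 219.48686864, -585.16419266,  404.22123428]), 'tcp_rot': array([-3.14061957e+00, -1.13955580e-04,  3.58764237e-01]), 'ft_force': array([0.5215818 , 1.22885406, 0.47653485]), 'moment': array([ 0.04327212, -0.01229089, -0.03203862]), 'grip_force': 0.0, 'opening': 0.9996137612609365}
```

View pics/top0.png

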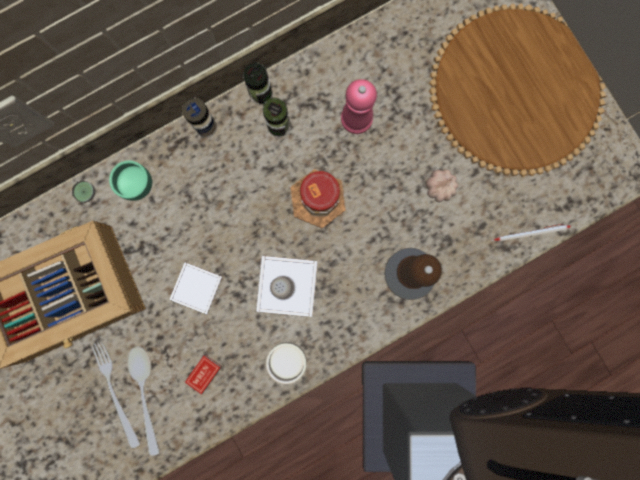

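View pics/scene0.png

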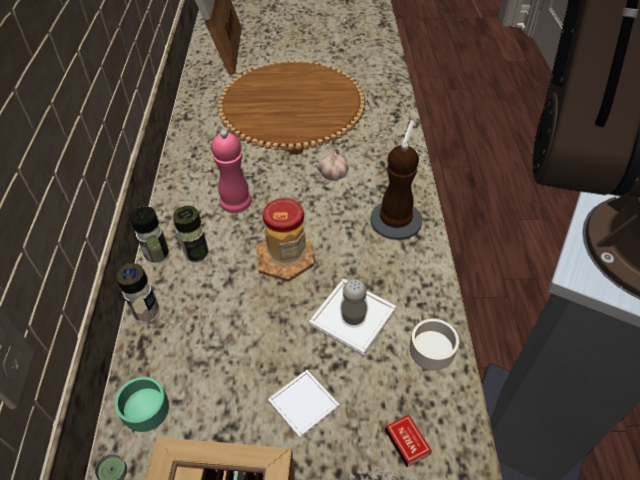

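The top view shows the honey jar lid at (320,190) on the cork mat (318,203), the mill's nut at (429,269) on the coaster (411,273), and the salt at (282,287) in the large dish (287,286). The ramekin is at (286,364), garlic (441,184), the pink mill (358,105) and a smaller look-alike dish (196,288). Free worktop lies around (350,310) in the top picture.

```bash
cat > h.py <<'E'
from cell import *
import cv2,numpy as np
from scipy.spatial.transform import Rotation as R
from scipy.optimize import least_squares
def cloud(n,tag=None):
    if tag is None: p,d=read_camera(n)
    else: p=cv2.imread(f"pics/{n}{tag}.png")[:,:,::-1]; d=np.load(f"pics/{n}{tag}.npy")
    c=get_calibration(n); v,u=np.mgrid[:480,:640]
    q=cv2.undistortPoints(np.stack([u,v],-1).reshape(-1,1,2).astype(float),c["camera_matrix"],c["D"]).reshape(480,640,2)
    P=np.stack([q[...,0]*d,-q[...,1]*d,-d],-1)@R.from_euler("xyz",c["orientation"]).as_matrix().T+c["position"]
    P[d==0]=np.nan
    return p,P
def near(P,c,r,z0,z1):
    Q=P.reshape(-1,3); return Q[(np.hypot(*(Q[:,:2]-c).T)<r)&(Q[:,2]>z0)&(Q[:,2]<z1)]
def circ(Q,r,c):
    s=least_squares(lambda x:np.hypot(*(Q[:,:2]-x).T)-r,c,loss="soft_l1",f_scale=1.5); return s.x, np.median(np.abs(s.fun))
E
python3 - <<'E'
from h import *
np.set_printoptions(precision=1,suppress=True)
C={n:cloud(n,0) for n in("top","scene")}
px={"honeylid":(320,190),"nut":(429,269),"salt":(282,283),"dish":(287,310),"coaster":(395,280),"ramekin":(286,364),"garlic":(441,184),"pink":(363,90),"jar":(276,106),"smalldish":(196,288),"free":(350,310),"worktop":(230,230)}
for k,(u,v) in px.items(): print(k,C["top"][1][v,u])
T=C["top"][1]
h=T[190,320][:2];m=T[269,429][:2];s=T[283,282][:2]
bands={"honey":(h,45,[(20,40,30),(40,60,30),(60,85,30),(98,104,32.5)]),"mill":(m,40,[(110,130,24.3),(140,150,24.5)]),"salt":(s,30,[(25,45,22),(74,82,17)])}
for n in C:
  P=C[n][1]
  for k,(c,r,bs) in bands.items():
    for a,b,rad in bs:
      Q=near(P,c,r,a,b)
      if len(Q)>15: print(n,k,a,b,len(Q),*circ(Q,rad,c),"mean",Q.mean(0))
  for k,c,r in(("honeytop",h,45),("milltop",m,40),("salttop",s,25)):
    Q=near(P,c,r,50,200); Q=Q[Q[:,2]>np.percentile(Q[:,2],99)-6]; print(n,k,Q.mean(0),np.ptp(Q,0))
  for k,c in(("coaster",m+[0,20]),("dish",s),("cork",h)):
    Q=near(P,c,75,4.5,16); hull=cv2.convexHull(Q[:,:2].astype(np.float32))
    print(n,k,len(Q),np.median(Q[:,2]),"rect",cv2.minAreaRect(hull),"circ",cv2.minEnclosingCircle(hull))
E
```

```text
honeylid [558.3 317.8 107.2]
nut [429.9 157.9 175.2]
salt [410.2 378.4  93.1]
dish [364.3 375.    8.1]
coaster [416.6 186.4   7.5]
ramekin [271.2 376.3   6.1]
garlic [579.7 111.2  46.5]
pink [701.8 252.6 166.7]
jar [695.8 389.3 107.3]
smalldish [402.2 535.3   3.3]
free [364.1 265.    0.4]
worktop [505.  477.8  -1.3]
top honey 20 40 38 [556.9 318.1] 0.6434046582821598 mean [533.3 319.5  31.6]
top honey 40 60 54 [556.8 318.2] 0.4973765218666113 mean [531.8 318.9  51. ]
top honey 60 85 70 [557.2 318. ] 0.5830953684193343 mean [533.  316.6  70.9]
top honey 98 104 78 [558.8 318.6] 1.117838343346552 mean [551.3 318.2 102.3]
top mill 110 130 30 [430.  156.6] 0.18451979125946139 mean [425.8 177.2 124.3]
top mill 140 150 131 [429.9 157.2] 0.6686722295809915 mean [427.4 163.6 147.3]
top salt 25 45 50 [403.5 381.6] 0.5430310478890608 mean [403.3 371.   40.6]
top honeytop [558.2 318.1 107.2] [63.1 62.4  6.9]
top milltop [429.4 158.3 172.6] [10.5 10.9  7.5]
top salttop [403.9 381.9  93.9] [25.6 25.8  6.8]
top coaster 1023 9.401001122568687 rect ((430.4665222167969, 186.85760498046875), (123.30084
[... 1226 characters left out ...]
428.6 159.9 171.9] [11.1 10.6  6.9]
scene salttop [401.9 383.8  92.1] [27.4 27.3  6.8]
scene coaster 888 8.844873645171504 rect ((425.2243347167969, 165.100341796875), (90.26263427734375, 80.91500091552734), 22.02880859375) circ ((426.5971984863281, 159.27627563476562), 47.04159164428711)
scene dish 2325 6.969995416867391 rect ((405.5767822265625, 374.70245361328125), (100.02422332763672, 98.82664489746094), 84.46575164794922) circ ((405.4828796386719, 375.0997314453125), 67.8365707397461)
scene cork 1027 7.266578363070266 rect ((555.7242431640625, 327.8799743652344), (92.09699249267578, 87.45649719238281), 37.332706451416016) circ ((560.0748291015625, 321.87969970703125), 52.84644317626953)
```

```bash
cat > fit.py <<'E'
from h import *
from scipy.optimize import differential_evolution
c0={"coaster":(428,165,9.5),"dish":(406,375,10),"cork":(558,322,8)}
def ortho(n,tag,x,y,z,H=90):
    c=get_calibration(n); p=cv2.imread(f"pics/{n}{tag}.png"); s=np.arange(-H,H,1.)
    X,Y=np.meshgrid(x+s,y+s,indexing="ij"); W=np.stack([X,Y,0*X+z],-1).reshape(-1,3)
    L=(W-c["position"])@R.from_euler("xyz",c["orientation"]).as_matrix()*[1,-1,-1]
    uv=cv2.projectPoints(L,np.zeros(3),np.zeros(3),c["camera_matrix"],c["D"])[0].reshape(2*H,2*H,2).astype(np.float32)
    return cv2.remap(p,uv[...,0],uv[...,1],cv2.INTER_LINEAR)
def outline(k,a,f=1.):
    if k=="coaster": t=np.arange(48)*np.pi/24; r=45.5
    elif k=="dish": t=a+np.pi/4+np.arange(4)*np.pi/2; r=49*2**.5
    else: t=a+np.arange(6)*np.pi/3; r=46/np.cos(np.pi/6)
    return f*r*np.stack([np.cos(t),np.sin(t)],1)
def poly(k,v,f):
    m=np.zeros((180,180),np.uint8); q=outline(k,v[2],f)+v[:2]+90
    cv2.fillPoly(m,[np.round(q[:,::-1]*16).astype(np.int32)],1,shift=4); return m>0
if __name__=="__main__":
    rows=[]
    for k,(x,y,z) in c0.items():
        pan=[]
        for n in("top","scene"):
            o=ortho(n,0,x,y,z); b,g,r=[cv2.GaussianBlur(o,(5,5),0)[...,i].astype(float) for i in range(3)]
            m={"coaster":(np.maximum(r,b)<105)&(abs(r-b)<25),"dish":np.minimum(r,b)>185,"cork":r-b>45}[k].astype(np.uint8)
            m=cv2.morphologyEx(m,cv2.MORPH_OPEN,np.ones((5,5)))
            def cost(v):
                i=poly(k,v,.995); o2=poly(k,v,1.12)&~i; e=i&~poly(k,v,.88); return -(m[e].mean()-m[o2].mean())
            s=differential_evolution(cost,[(-15,15),(-15,15),(0,{"coaster":.01,"dish":1.571,"cork":1.048}[k])],seed=1,popsize=20,tol=1e-6)
            print(k,n,np.round([x+s.x[0],y+s.x[1],s.x[2]],2),round(s.fun,2))
            cv2.polylines(o,[np.round((outline(k,s.x[2])+s.x[:2]+90)[:,::-1]).astype(np.int32)],True,(0,255,0),1)
            pan+=[o,cv2.cvtColor(m*255,cv2.COLOR_GRAY2BGR)]
        rows.append(np.hstack(pan))
    cv2.imwrite("pics/fit0.png",np.vstack(rows))
E
python3 fit.py
```

```text
coaster top [428.38 159.39   0.  ] -0.62
coaster scene [425.36 163.46   0.  ] -0.66
dish top [406.45 376.46   1.46] -0.88
dish scene [405.46 373.53   1.46] -0.79
cork top [5.6098e+02 3.2204e+02 1.2000e-01] -0.9
cork scene [5.5943e+02 3.2265e+02 1.1000e-01] -0.66
```

View pics/fit0.png

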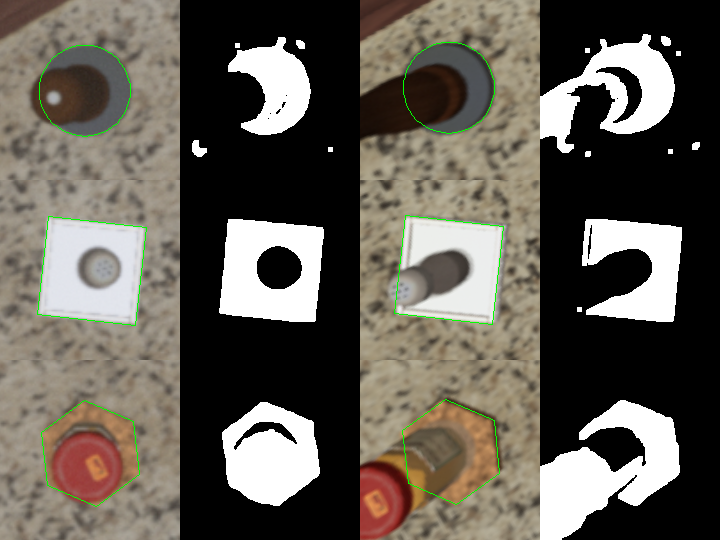

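Measured: honey jar (557,318), mill (430,157), salt (403,380). Stands: coaster about (427,161), dish (406,375), cork (560,322). I'll turn the tool to yaw 90° so its axes line up with the world, retracting on the way.

Emit:
arm_command --rows '[[[0.455, -0.826, 0.467, 0, 0, -0.1928, 1], [0.455, -0.826, 0.467, 0, 0, -0.1928, 1], [0.455, -0.826, 0.467, 0, 0, -0.1928, 1], [0.455, -0.826, 0.467, 0, 0, -0.1928, 1], [0.455, -0.826, 0.467, 0, 0, -0.1928, 1], [0.455, -0.826, 0.467, 0, 0, -0.1928, 1], [0.455, -0.826, 0.467, 0, 0, -0.1928, 1], [0.455, -0.826, 0.467, 0, 0, -0.1928, 1], [0.455, -0.826, 0.467, 0, 0, -0.1928, 1], [0.455, -0.826, 0.467, 0, 0, -0.1928, 1]]]'

```text
t: 0.93
eef_pos: [239.9, -445.1, 334.5]
tcp_rot: [-3.141, -0.0, 1.577]
ft_force: [0.8, -0.5, 0.1]
opening: 0.999
grip_force: 0.0
```

Emit:
arm_command --rows '[[[1, 0.667, 0, 0, 0, 0, 1], [1, 0.667, 0, 0, 0, 0, 1], [1, 0.667, 0, 0, 0, 0, 1], [1, 0.667, 0, 0, 0, 0, 1], [1, 0.667, 0, 0, 0, 0, 1], [1, 0.667, 0, 0, 0, 0, 1]]]'

```text
t: 1.43
eef_pos: [341.2, -292.9, 334.7]
tcp_rot: [-3.141, -0.001, 1.574]
ft_force: [-0.5, -1.6, 1.0]
opening: 1.003
grip_force: 0.0
```

Emit:
arm_command --rows '[[[1, 0.4, 0, 0, 0, 0, 1], [1, 0.4, 0, 0, 0, 0, 1], [1, 0.4, 0, 0, 0, 0, 1], [1, 0.4, 0, 0, 0, 0, 1], [1, 0.4, 0, 0, 0, 0, 1], [1, 0.4, 0, 0, 0, 0, 1]]]'

```text
t: 1.93
eef_pos: [400.5, -144.7, 334.6]
tcp_rot: [3.142, 0.0, 1.573]
ft_force: [0.4, -0.3, -0.6]
opening: 1.002
grip_force: 0.0
```

Emit:
arm_command --rows '[[[0.9, 0.133, 0, 0, 0, 0, 1], [0.9, 0.133, 0, 0, 0, 0, 1], [0.9, 0.133, 0, 0, 0, 0, 1], [0.9, 0.133, 0, 0, 0, 0, 1], [0.9, 0.133, 0, 0, 0, 0, 1], [0.9, 0.133, 0, 0, 0, 0, 1]]]'

```text
t: 2.43
eef_pos: [420.3, -11.4, 334.6]
tcp_rot: [3.142, 0.0, 1.57]
ft_force: [0.1, -0.6, -0.2]
opening: 0.994
grip_force: 0.0
```

Emit:
arm_command --rows '[[[0.467, 0.033, -0.5, 0, 0, 0, 1], [0.467, 0.033, -0.5, 0, 0, 0, 1], [0.467, 0.033, -0.5, 0, 0, 0, 1], [0.467, 0.033, -0.5, 0, 0, 0, 1], [0.467, 0.033, -0.5, 0, 0, 0, 1], [0.467, 0.033, -0.5, 0, 0, 0, 1]]]'

```text
t: 2.93
eef_pos: [425.1, 58.0, 408.7]
tcp_rot: [-3.14, 0.0, 1.568]
ft_force: [1.3, -0.0, 0.0]
opening: 1.002
grip_force: 0.0
```

Emit:
arm_command --rows '[[[1, -0.05, 0, 0, 0, 0, 1], [1, -0.05, 0, 0, 0, 0, 1], [1, -0.05, 0, 0, 0, 0, 1], [1, -0.05, 0, 0, 0, 0, 1], [1, -0.05, 0, 0, 0, 0, 1]]]'

```text
t: 3.35
eef_pos: [418.0, 211.6, 408.2]
tcp_rot: [-3.14, 0.0, 1.571]
ft_force: [0.4, -0.5, -0.1]
opening: 0.999
grip_force: 0.0
```

Emit:
arm_command --rows '[[[1, -0.05, 0, 0, 0, 0, 1], [1, -0.05, 0, 0, 0, 0, 1], [1, -0.05, 0, 0, 0, 0, 1], [1, -0.05, 0, 0, 0, 0, 1], [1, -0.05, 0, 0, 0, 0, 1]]]'

```text
t: 3.77
eef_pos: [411.1, 361.7, 407.9]
tcp_rot: [-3.14, 0.001, 1.571]
ft_force: [-0.3, -0.0, -0.9]
opening: 1.003
grip_force: 0.0
```

Emit:
arm_command --rows '[[[0.143, -0.043, 0, 0, 0, 0, 1], [0.143, -0.043, 0.2, 0, 0, 0, 1], [0.143, -0.043, 0.4, 0, 0, 0, 1], [0.143, -0.043, 0.4, 0, 0, 0, 1], [0.143, -0.043, 0.4, 0, 0, 0, 1], [0.143, -0.043, 0.4, 0, 0, 0, 1]]]'

```text
t: 4.27
eef_pos: [404.9, 380.3, 350.4]
tcp_rot: [3.141, 0.0, 1.569]
ft_force: [0.0, -0.4, 0.8]
opening: 1.003
grip_force: 0.0
```

Emit:
arm_command --rows '[[[0, -0.007, 0.2, 0, 0, 0, 1], [0, -0.007, 0.35, 0, 0, 0, 1], [0, -0.007, 0.5, 0, 0, 0, 1], [0, -0.007, 0.6, 0, 0, 0, 1], [0, -0.007, 0.66, 0, 0, 0, 1], [0, -0.007, 0.66, 0, 0, 0, 1], [0, -0.007, 0.66, 0, 0, 0, 1]]]'

```text
t: 4.85
eef_pos: [403.3, 381.1, 251.6]
tcp_rot: [3.141, -0.001, 1.57]
ft_force: [0.4, -0.0, 0.3]
opening: 1.007
grip_force: 0.0
```

Emit:
arm_command --rows '[[[0, 0, 0, 0, 0, 0, -1], [0, 0, 0, 0, 0, 0, -1], [0, 0, 0, 0, 0, 0, -1], [0, 0, 0, 0, 0, 0, -1], [0, 0, 0, 0, 0, 0, -1], [0, 0, 0, 0, 0, 0, -1], [0, 0, 0, 0, 0, 0, -1], [0, 0, 0, 0, 0, 0, -1]]]'

```text
t: 5.52
eef_pos: [402.8, 381.2, 250.6]
tcp_rot: [3.142, 0.0, 1.57]
ft_force: [-0.2, 0.2, -0.7]
opening: 0.491
grip_force: 0.0
```

Emit:
arm_command --rows '[[[0, 0, 0, 0, 0, 0, -1], [0, 0, 0, 0, 0, 0, -1], [0, 0, 0, 0, 0, 0, -1], [0, 0, 0, 0, 0, 0, -1], [0, 0, 0, 0, 0, 0, -1], [0, 0, 0, 0, 0, 0, -1]]]'

```text
t: 6.02
eef_pos: [402.8, 381.2, 250.6]
tcp_rot: [-3.141, 0.0, 1.57]
ft_force: [-0.1, -0.6, -1.0]
opening: 0.351
grip_force: 29.5
```

Emit:
arm_command --rows '[[[0, 0, -0.03, 0, 0, 0, -1], [0, 0, -0.1, 0, 0, 0, -1], [0, 0, -0.2, 0, 0, 0, -1], [0, 0, -0.3, 0, 0, 0, -1], [0, 0, -0.4, 0, 0, 0, -1], [0.1, 0.2, -0.4, 0, 0, 0, -1], [0.2, 0.4, -0.4, 0, 0, 0, -1], [0.3, 0.6, -0.4, 0, 0, 0, -1], [0.393, 0.78, -0.4, 0, 0, 0, -1], [0.393, 0.78, -0.4, 0, 0, 0, -1]]]'

```text
t: 6.85
eef_pos: [523.5, 441.3, 311.5]
tcp_rot: [3.138, -0.002, 1.569]
ft_force: [-0.7, 0.1, -1.2]
opening: 0.352
grip_force: 29.5
```

Emit:
arm_command --rows '[[[0, 0, 0.1, 0, 0, 0, -1], [0, 0, 0.2, 0, 0, 0, -1], [0, 0, 0.3, 0, 0, 0, -1], [0, 0, 0.36, 0, 0, 0, -1], [0, 0, 0.39, 0, 0, 0, -1], [0, 0, 0.41, 0, 0, 0, -1], [0, 0, 0.42, 0, 0, 0, -1], [0, 0, 0.42, 0, 0, 0, -1]]]'

```text
t: 7.52
eef_pos: [519.9, 440.1, 248.1]
tcp_rot: [3.141, -0.0, 1.57]
ft_force: [0.4, 0.3, -1.3]
opening: 0.351
grip_force: 29.5
```

Emit:
arm_command --rows '[[[0, 0, 0.006, 0, 0, 0, -1], [0, 0, 0.012, 0, 0, 0, -1], [0, 0, 0.018, 0, 0, 0, -1], [0, 0, 0.022, 0, 0, 0, -1], [0, 0, 0.022, 0, 0, 0, -1]]]'

```text
t: 7.93
eef_pos: [519.9, 440.1, 244.5]
tcp_rot: [3.141, -0.0, 1.57]
ft_force: [-0.4, -0.4, 0.4]
opening: 0.354
grip_force: 29.6
```

Emit:
arm_command --rows '[[[0, 0, 0, 0, 0, 0, 0.6], [0, 0, 0, 0, 0, 0, 0.6], [0, 0, 0, 0, 0, 0, 0.6], [0, 0, 0, 0, 0, 0, 0.6], [0, 0, 0, 0, 0, 0, 0.6], [0, 0, 0, 0, 0, 0, 0.6], [0, 0, -0.1, 0, 0, 0, 1], [0, 0, -0.3, 0, 0, 0, 1], [0, 0, -0.6, 0, 0, 0, 1], [0, 0, -0.9, 0, 0, 0, 1]]]'

```text
t: 8.77
eef_pos: [519.7, 439.9, 373.4]
tcp_rot: [-3.14, 0.001, 1.57]
ft_force: [1.1, 0.6, 0.6]
opening: 0.977
grip_force: 0.0
```

Run:
```python
from h import *
np.set_printoptions(precision=1,suppress=True)
for n in("top","scene"):
    p,P=cloud(n); cv2.imwrite(f"pics/{n}1.png",p[:,:,::-1])
    for a,b,r in((25,45,22),(70,90,17)):
        Q=near(P,(520,440),30,a,b)
        if len(Q)>10: print(n,a,len(Q),*circ(Q,r,(520,440)))
```

```text
scene 25 248 [521.3 436.3] 0.8506010847759011
scene 70 401 [522.6 436.6] 3.496912307656409
```

View pics/scene1.png

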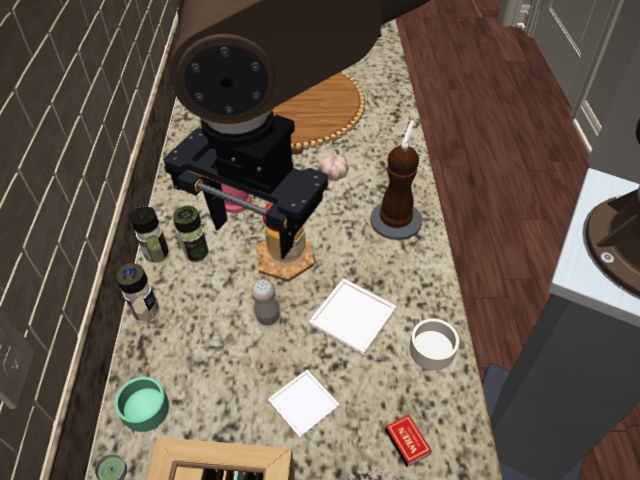

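Scene picture: the salt shaker stands upright at (265,302) on free worktop, and the dish is empty at (353,315). Next is the mill.

Emit:
arm_command --rows '[[[-0.2, -0.06, -0.167, 0, 0, 0, 1], [-1, -0.3, -0.167, 0, 0, 0, 1], [-1, -0.3, -0.167, 0, 0, 0, 1], [-1, -0.3, -0.167, 0, 0, 0, 1], [-1, -0.3, -0.167, 0, 0, 0, 1], [-1, -0.3, -0.167, 0, 0, 0, 1]]]'

```text
t: 9.37
eef_pos: [474.5, 288.7, 398.2]
tcp_rot: [3.141, -0.0, 1.568]
ft_force: [0.2, 0.8, -0.7]
opening: 1.004
grip_force: 0.0
```

Emit:
arm_command --rows '[[[-0.887, -0.3, 0, 0, 0, 0, 1], [-0.887, -0.3, 0, 0, 0, 0, 1], [-0.887, -0.3, 0, 0, 0, 0, 1], [-0.887, -0.3, 0, 0, 0, 0, 1], [-0.887, -0.3, 0, 0, 0, 0, 1], [-0.887, -0.3, 0, 0, 0, 0, 1], [-0.887, -0.3, 0, 0, 0, 0, 1]]]'

```text
t: 9.95
eef_pos: [430.5, 158.1, 397.7]
tcp_rot: [3.141, -0.0, 1.571]
ft_force: [0.4, 0.7, 0.3]
opening: 0.999
grip_force: 0.0
```

Run:
```python
import fit; from fit import *
from scipy.optimize import differential_evolution as de
x,y,z=406,375,12
for n in("top","scene"):
    m=(ortho(n,1,x,y,z).min(2)>170).astype(np.uint8); m=cv2.morphologyEx(m,cv2.MORPH_OPEN,np.ones((5,5)))
    k,l,s,c=cv2.connectedComponentsWithStats(m); i=1+s[1:,4].argmax()
    r=cv2.minAreaRect(np.argwhere(l==i).astype(np.float32)); print(n,np.array(r[0])+[x-90,y-90],r[1:],s[i,4])
```

```text
top [473.5 286. ] ((2.0, 5.0), 90.0) 18
scene [405.32472229 376.15956116] ((101.25611877441406, 99.9761962890625), 84.5596694946289) 9917
```

Emit:
arm_command --rows '[[[0, 0, 0.15, 0, 0, 0, 1], [0, 0, 0.3, 0, 0, 0, 1], [0, 0, 0.45, 0, 0, 0, 1], [0, 0, 0.56, 0, 0, 0, 1], [0, 0, 0.63, 0, 0, 0, 1], [0, 0, 0.668, 0, 0, 0, 1], [0, 0, 0.668, 0, 0, 0, 1], [0, 0, 0.668, 0, 0, 0, 0]]]'

```text
t: 10.62
eef_pos: [430.1, 157.8, 297.5]
tcp_rot: [-3.141, 0.0, 1.571]
ft_force: [0.3, 0.2, 0.4]
opening: 0.969
grip_force: 0.0
```

Emit:
arm_command --rows '[[[0, 0, 0, 0, 0, 0, -1], [0, 0, 0, 0, 0, 0, -1], [0, 0, 0, 0, 0, 0, -1], [0, 0, 0, 0, 0, 0, -1], [0, 0, 0, 0, 0, 0, -1], [0, 0, 0, 0, 0, 0, -1], [0, 0, 0, 0, 0, 0, -1], [0, 0, 0, 0, 0, 0, -1], [0, 0, 0, 0, 0, 0, -1], [0, 0, 0, 0, 0, 0, -1]]]'

```text
t: 11.45
eef_pos: [429.7, 157.0, 297.6]
tcp_rot: [3.142, 0.0, 1.57]
ft_force: [-0.4, 0.2, 1.1]
opening: 0.505
grip_force: 29.8
```

Emit:
arm_command --rows '[[[0, 0, -0.03, 0, 0, 0, -1], [0, 0, -0.1, 0, 0, 0, -1], [0, 0, -0.2, 0, 0, 0, -1], [0, 0, -0.3, 0, 0, 0, -1], [0.1, 0, -0.3, 0, 0, 0, -1], [0.3, -0.05, -0.3, 0, 0, 0, -1], [0.5, -0.1, -0.3, 0, 0, 0, -1], [0.7, -0.1, -0.3, 0, 0, 0, -1], [0.9, -0.1, -0.3, 0, 0, 0, -1], [1, -0.1, -0.3, 0, 0, 0, -1]]]'

```text
t: 12.28
eef_pos: [414.4, 309.6, 342.8]
tcp_rot: [3.141, -0.001, 1.571]
ft_force: [-0.1, 0.2, -2.2]
opening: 0.504
grip_force: 29.8
```

Emit:
arm_command --rows '[[[0.15, -0.02, 0, 0, 0, 0, -1], [0.3, -0.04, 0, 0, 0, 0, -1], [0.4, -0.06, 0, 0, 0, 0, -1], [0.457, -0.06, 0, 0, 0, 0, -1], [0.457, -0.06, 0.05, 0, 0, 0, -1], [0.457, -0.06, 0.12, 0, 0, 0, -1], [0.457, -0.06, 0.2, 0, 0, 0, -1], [0.457, -0.06, 0.25, 0, 0, 0, -1], [0.457, -0.06, 0.28, 0, 0, 0, -1], [0.457, -0.06, 0.28, 0, 0, 0, -1]]]'

```text
t: 13.12
eef_pos: [406.0, 374.9, 299.3]
tcp_rot: [-3.14, 0.001, 1.569]
ft_force: [0.4, 0.4, -1.8]
opening: 0.505
grip_force: 29.8
```

Run:
```python
from h import *
import fit
np.set_printoptions(precision=1,suppress=True)
print(state()["eef_pos"],state()["ft_force"])
for n in("top","scene"):
    p,P=cloud(n); cv2.imwrite(f"pics/{n}2.png",p[:,:,::-1])
cv2.imwrite("pics/two2.png",np.hstack([cv2.imread("pics/top2.png")[150:450,150:550],cv2.imread("pics/scene2.png")[120:420,150:550]]))
```

```text
[406.  374.9 299.3] [ 0.4  0.4 -1.8]
```

View pics/two2.png

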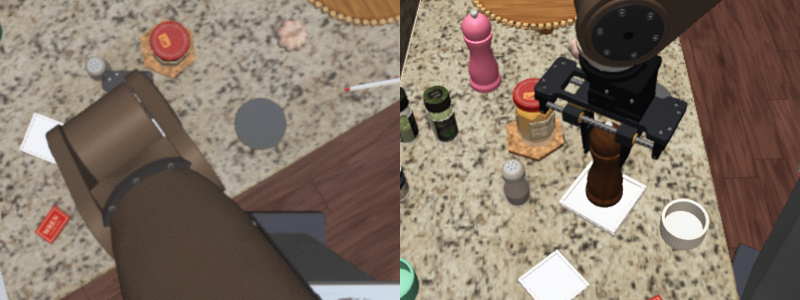

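The crop shows the mill held over the dish's middle (605,195), the coaster now bare at (260,124), and the salt and honey untouched. Lowering the last 5 mm.

Emit:
arm_command --rows '[[[0, 0, 0.008, 0, 0, 0, -1], [0, 0, 0.016, 0, 0, 0, -1], [0, 0, 0.023, 0, 0, 0, -1], [0, 0, 0.029, 0, 0, 0, -1], [0, 0, 0.034, 0, 0, 0, -1], [0, 0, 0.034, 0, 0, 0, -1]]]'

```text
t: 13.72
eef_pos: [405.8, 375.6, 295.3]
tcp_rot: [-3.141, 0.0, 1.57]
ft_force: [0.9, -0.0, -1.8]
opening: 0.506
grip_force: 29.8
```

Run:
```python
from fit import *
x,y,z=428,162,9.5
for n in("top","scene"):
    o=cv2.GaussianBlur(ortho(n,2,x,y,z),(5,5),0).astype(float); m=((o.max(2)<110)&(abs(o[...,2]-o[...,0])<25)).astype(np.uint8)
    m=cv2.morphologyEx(m,cv2.MORPH_OPEN,cv2.getStructuringElement(2,(25,25)))
    k,l,s,c=cv2.connectedComponentsWithStats(m); i=1+s[1:,4].argmax()
    (a,b),r=cv2.minEnclosingCircle(np.argwhere(l==i).astype(np.float32)); print(n,a+x-90,b+y-90,r,c[i][::-1]+[x-90,y-90],s[i,4])
```

```text
top 427.0 161.0 44.40730667114258 [422.75082669 162.14082863] 5141
scene 439.0 159.5 117.21891021728516 [443.15688944 165.57846667] 22774
```

Emit:
arm_command --rows '[[[0, 0, 0.004, 0, 0, 0, -1], [0, 0, 0.008, 0, 0, 0, -1], [0, 0, 0.01, 0, 0, 0, -1], [0, 0, 0.01, 0, 0, 0, -1]]]'

```text
t: 14.05
eef_pos: [405.8, 375.7, 294.1]
tcp_rot: [3.141, -0.0, 1.57]
ft_force: [-0.3, -0.3, 1.7]
opening: 0.506
grip_force: 29.8
```

Emit:
arm_command --rows '[[[0, 0, 0, 0, 0, 0, 0.8], [0, 0, 0, 0, 0, 0, 0.8], [0, 0, 0, 0, 0, 0, 0.8], [0, 0, 0, 0, 0, 0, 0.8], [0, 0, 0, 0, 0, 0, 0.8], [0, 0, 0, 0, 0, 0, 1], [0, 0, -0.1, 0, 0, 0, 1], [0, 0, -0.3, 0, 0, 0, 1], [0, 0, -0.5, 0, 0, 0, 1], [0, 0, -0.73, 0, 0, 0, 1]]]'

```text
t: 14.88
eef_pos: [405.7, 375.5, 403.9]
tcp_rot: [-3.14, 0.001, 1.57]
ft_force: [-0.3, -0.1, 0.2]
opening: 0.997
grip_force: 0.0
```

Emit:
arm_command --rows '[[[-0.1, 0.3, 0, 0, 0, 0, 1], [-0.2, 0.6, 0, 0, 0, 0, 1], [-0.3, 0.8, 0, 0, 0, 0, 1], [-0.385, 1, 0, 0, 0, 0, 1], [-0.385, 1, 0, 0, 0, 0, 1], [-0.385, 1, 0, 0, 0, 0, 1]]]'

```text
t: 15.38
eef_pos: [557.1, 316.7, 402.6]
tcp_rot: [-3.141, 0.0, 1.568]
ft_force: [-0.3, 0.6, -0.0]
opening: 0.995
grip_force: 0.0
```

Run:
```python
from h import *
np.set_printoptions(precision=1,suppress=True)
print(state()["eef_pos"])
for n in("top","scene"):
    p,P=cloud(n); cv2.imwrite(f"pics/{n}3.png",p[:,:,::-1])
    for a,b,r in((15,25,28.8),(110,130,24.3),(140,150,24.5)):
        Q=near(P,(406,375),35,a,b)
        if len(Q)>10: print(n,a,len(Q),*circ(Q,r,(406,375)))
    Q=near(P,(557,318),45,40,80); 
    if len(Q)>10: print(n,"honey",len(Q),*circ(Q,30,(557,318)))
```

```text
[557.1 316.7 402.6]
top 15 71 [405.5 375.5] 0.6115809929882161
top 140 229 [404.8 376.2] 1.6307278834675287
scene 15 245 [406.6 371. ] 1.308063368234336
scene 110 270 [405.  374.3] 0.6273057227921832
scene 140 320 [405.3 373.9] 1.2874620260252563
scene honey 658 [557.3 318.6] 0.762638733548517
```

Emit:
arm_command --rows '[[[0.01, 0, 0.2, 0, 0, 0, 1], [0.01, 0, 0.4, 0, 0, 0, 1], [0.01, 0, 0.6, 0, 0, 0, 1], [0.01, 0, 0.7, 0, 0, 0, 1], [0.01, 0, 0.8, 0, 0, 0, 1], [0.01, 0, 0.9, 0, 0, 0, 1], [0.01, 0, 1, 0, 0, 0, 1], [0.01, 0, 1, 0, 0, 0, 1]]]'

```text
t: 16.15
eef_pos: [554.2, 320.0, 251.2]
tcp_rot: [-3.138, 0.002, 1.572]
ft_force: [-0.3, 0.3, -0.8]
opening: 1.002
grip_force: 0.0
```

Emit:
arm_command --rows '[[[0, 0, 0.05, 0, 0, 0, 1], [0, 0, 0.09, 0, 0, 0, 1], [0, 0, 0.12, 0, 0, 0, 1], [0, 0, 0.12, 0, 0, 0, 1], [0, 0, 0.12, 0, 0, 0, -1], [0, 0, 0.12, 0, 0, 0, -1], [0, 0, 0.12, 0, 0, 0, -1], [0, 0, 0.12, 0, 0, 0, -1], [0, 0, 0.12, 0, 0, 0, -1], [0, 0, 0.12, 0, 0, 0, -1]]]'

```text
t: 16.98
eef_pos: [556.3, 319.3, 235.9]
tcp_rot: [3.139, -0.001, 1.57]
ft_force: [4.7, 0.4, 1.8]
opening: 0.667
grip_force: 29.8
```

Emit:
arm_command --rows '[[[0, 0, 0, 0, 0, 0, -1], [0, 0, 0, 0, 0, 0, -1], [0, 0, 0, 0, 0, 0, -1], [0, 0, 0, 0, 0, 0, -1]]]'

```text
t: 17.32
eef_pos: [556.3, 319.3, 235.9]
tcp_rot: [3.139, -0.001, 1.57]
ft_force: [5.8, 0.4, 2.4]
opening: 0.671
grip_force: 29.8
```

The opening reads 64 mm rather than the body's 60 mm, so the fingers are catching the lid above the pads. I'll regrasp with the pads level with the lid.

Emit:
arm_command --rows '[[[0, 0, 0, 0, 0, 0, 0.7], [0, 0, 0, 0, 0, 0, 0.7], [0, 0, 0, 0, 0, 0, 0.7], [0, 0, 0, 0, 0, 0, 0.7], [0, 0, -0.1, 0, 0, 0, 0.7], [0, 0, -0.2, 0, 0, 0, 0.7], [0, 0, -0.22, 0, 0, 0, 0.7], [0, 0, -0.22, 0, 0, 0, 0.7]]]'

```text
t: 17.98
eef_pos: [555.7, 319.3, 269.1]
tcp_rot: [3.141, -0.0, 1.57]
ft_force: [0.5, -0.2, -0.0]
opening: 0.852
grip_force: 0.0
```

Run:
```python
from h import *
np.set_printoptions(precision=1,suppress=True)
print(state()["eef_pos"],state()["ft_force"])
p,P=cloud("scene")
cv2.imwrite("pics/s4.png",cv2.resize(p[80:330,150:450,::-1],None,fx=2,fy=2))
for a,b in((15,35),(40,60),(60,80)):
    Q=near(P,(557,318),45,a,b); print("honey",len(Q),*circ(Q,30,(557,318)))
```

```text
[555.7 319.3 269.1] [ 0.5 -0.2 -0. ]
honey 285 [557.1 318.5] 0.836251151426417
honey 305 [556.9 318.7] 0.7652444123123381
honey 334 [557.3 318.6] 0.76246157034738
```

View pics/s4.png

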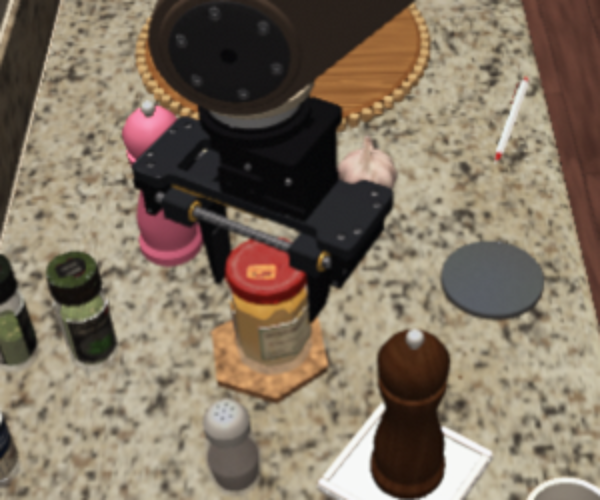

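The honey jar (268,300) is still upright on the cork and the mill is centred in the dish. Closing on the lid.

Emit:
arm_command --rows '[[[0, 0.01, 0, 0, 0, 0, 0.7], [0, 0.01, 0, 0, 0, 0, -1], [0, 0.01, 0, 0, 0, 0, -1], [0, 0.01, 0, 0, 0, 0, -1], [0, 0.01, 0, 0, 0, 0, -1], [0, 0.01, 0, 0, 0, 0, -1], [0, 0.01, 0, 0, 0, 0, -1], [0, 0.01, 0, 0, 0, 0, -1], [0, 0.01, 0, 0, 0, 0, -1]]]'

```text
t: 18.78
eef_pos: [557.2, 319.2, 268.2]
tcp_rot: [-3.141, 0.0, 1.57]
ft_force: [1.1, 0.1, -3.9]
opening: 0.673
grip_force: 30.0
```

Emit:
arm_command --rows '[[[0, 0, -0.03, 0, 0, 0, -1], [0, 0, -0.06, 0, 0, 0, -1], [0, 0, -0.12, 0, 0, 0, -1], [0, 0, -0.2, 0, 0, 0, -1], [0, 0, -0.2, 0, 0, 0, -1]]]'

```text
t: 19.2
eef_pos: [557.6, 319.5, 301.4]
tcp_rot: [3.138, -0.001, 1.57]
ft_force: [0.8, 0.8, -5.3]
opening: 0.674
grip_force: 30.0
```

Emit:
arm_command --rows '[[[-0.1, -0.09, 0, 0, 0, 0, -1], [-0.25, -0.22, 0, 0, 0, 0, -1], [-0.4, -0.35, 0, 0, 0, 0, -1], [-0.55, -0.48, 0, 0, 0, 0, -1], [-0.7, -0.61, 0, 0, 0, 0, -1], [-0.85, -0.75, 0, 0, 0, 0, -1], [-0.95, -0.84, 0, 0, 0, 0, -1], [-1, -0.867, 0, 0, 0, 0, -1], [-1, -0.867, 0, 0, 0, 0, -1]]]'

```text
t: 19.95
eef_pos: [426.7, 168.5, 299.1]
tcp_rot: [3.141, 0.0, 1.569]
ft_force: [0.7, 0.4, -6.0]
opening: 0.673
grip_force: 30.0
```

Emit:
arm_command --rows '[[[-0.05, 0, 0, 0, 0, 0, -1], [-0.05, 0, 0.05, 0, 0, 0, -1], [-0.05, 0, 0.1, 0, 0, 0, -1], [-0.05, 0, 0.13, 0, 0, 0, -1], [-0.05, 0, 0.15, 0, 0, 0, -1], [-0.05, 0, 0.15, 0, 0, 0, -1], [-0.05, 0, 0.15, 0, 0, 0, -1]]]'

```text
t: 20.53
eef_pos: [427.3, 162.1, 275.6]
tcp_rot: [-3.141, 0.0, 1.571]
ft_force: [0.6, 0.2, -5.6]
opening: 0.671
grip_force: 30.0
```

Run:
```python
from h import *
np.set_printoptions(precision=1,suppress=True)
print(state()["eef_pos"],state()["ft_force"])
p,P=cloud("scene")
cv2.imwrite("pics/s5.png",cv2.resize(p[80:330,250:550,::-1],None,fx=2,fy=2))
for a,b in((20,35),(35,50),(50,70)):
    Q=near(P,(427,161),50,a,b); print("honey",len(Q),*circ(Q,30,(427,161)))
```

```text
[427.3 162.1 275.6] [ 0.6  0.2 -5.6]
honey 218 [426.2 161.5] 0.8198947335383107
honey 232 [425.8 161.6] 0.8761955501556571
honey 312 [425.6 161.6] 0.874262445000678
```

View pics/s5.png

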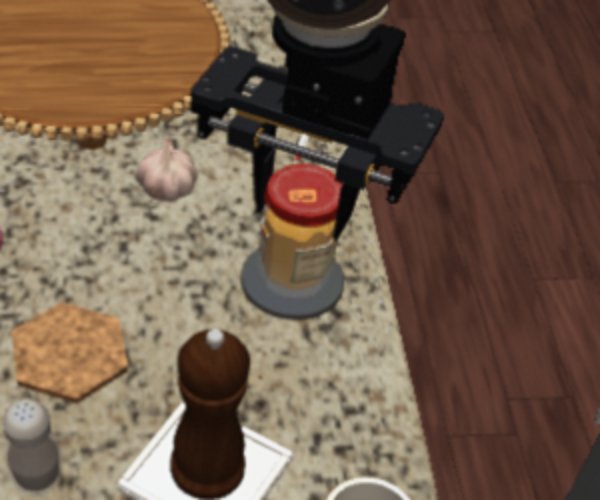

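The jar hangs upright over the coaster's middle (292,275). The cork mat (70,350) is free.

Emit:
arm_command --rows '[[[0, 0, 0.008, 0, 0, 0, -1], [0, 0, 0.016, 0, 0, 0, -1], [0, 0, 0.023, 0, 0, 0, -1], [0, 0, 0.027, 0, 0, 0, -1], [0, 0, 0.027, 0, 0, 0, -1], [0, 0, 0.027, 0, 0, 0, -1]]]'

```text
t: 21.08
eef_pos: [427.2, 161.8, 271.9]
tcp_rot: [3.142, 0.0, 1.57]
ft_force: [0.3, 0.2, -5.3]
opening: 0.671
grip_force: 30.0
```

Emit:
arm_command --rows '[[[0, 0, 0.004, 0, 0, 0, -1], [0, 0, 0.008, 0, 0, 0, -1], [0, 0, 0.008, 0, 0, 0, -1], [0, 0, 0.008, 0, 0, 0, -1]]]'

```text
t: 21.42
eef_pos: [427.2, 161.8, 270.6]
tcp_rot: [-3.142, 0.0, 1.57]
ft_force: [0.4, -0.5, -5.3]
opening: 0.674
grip_force: 30.0
```

Emit:
arm_command --rows '[[[0, 0, 0.004, 0, 0, 0, -1], [0, 0, 0.007, 0, 0, 0, -1], [0, 0, 0.007, 0, 0, 0, -1], [0, 0, 0.007, 0, 0, 0, -1]]]'

```text
t: 21.75
eef_pos: [427.2, 161.9, 269.7]
tcp_rot: [3.141, 0.0, 1.57]
ft_force: [-0.5, -0.2, -5.0]
opening: 0.674
grip_force: 30.0
```

Emit:
arm_command --rows '[[[0, 0, 0.003, 0, 0, 0, -1], [0, 0, 0.006, 0, 0, 0, -1], [0, 0, 0.006, 0, 0, 0, -1], [0, 0, 0.006, 0, 0, 0, -1]]]'

```text
t: 22.08
eef_pos: [427.2, 161.9, 269.5]
tcp_rot: [3.141, -0.0, 1.57]
ft_force: [-1.6, -0.5, 9.0]
opening: 0.675
grip_force: 30.0
```

Emit:
arm_command --rows '[[[0, 0, 0, 0, 0, 0, 1], [0, 0, 0, 0, 0, 0, 1], [0, 0, 0, 0, 0, 0, 1], [0, 0, 0, 0, 0, 0, 1], [0, 0, 0, 0, 0, 0, 1], [0, 0, -0.1, 0, 0, 0, 1], [0, 0, -0.3, 0, 0, 0, 1], [0, 0, -0.55, 0, 0, 0, 1], [0, 0, -0.87, 0, 0, 0, 1], [0, 0, -0.87, 0, 0, 0, 1]]]'

```text
t: 22.92
eef_pos: [427.5, 162.0, 404.7]
tcp_rot: [3.134, -0.002, 1.57]
ft_force: [-0.1, -0.1, 0.4]
opening: 1.001
grip_force: 0.0
```

Emit:
arm_command --rows '[[[1, 0.313, 0, 0, 0, 0, 1], [1, 0.313, 0, 0, 0, 0, 1], [1, 0.313, 0, 0, 0, 0, 1], [1, 0.313, 0, 0, 0, 0, 1], [1, 0.313, 0, 0, 0, 0, 1], [1, 0.313, 0, 0, 0, 0, 1]]]'

```text
t: 23.42
eef_pos: [474.1, 313.0, 398.1]
tcp_rot: [-3.141, 0.001, 1.572]
ft_force: [0.3, 0.1, -0.7]
opening: 0.999
grip_force: 0.0
```

Emit:
arm_command --rows '[[[0.85, 0.313, 0, 0, 0, 0, 1], [0.85, 0.313, 0, 0, 0, 0, 1], [0.85, 0.313, 0, 0, 0, 0, 1], [0.85, 0.313, 0, 0, 0, 0, 1], [0.85, 0.313, 0, 0, 0, 0, 1], [0.85, 0.313, 0, 0, 0, 0, 1]]]'

```text
t: 23.92
eef_pos: [521.1, 438.4, 398.4]
tcp_rot: [-3.14, 0.001, 1.57]
ft_force: [-0.0, -0.0, 0.4]
opening: 1.001
grip_force: 0.0
```

Run:
```python
from h import *
np.set_printoptions(precision=1,suppress=True)
print(state()["eef_pos"])
for n in("top","scene"):
    p,P=cloud(n)
    for a,b,r in((20,35,30),(50,70,30),(105,115,None)):
        Q=near(P,(427,161),50,a,b)
        if len(Q)>10: print(n,"honey",a,len(Q),*(circ(Q,r,(427,161)) if r else [Q.mean(0)]))
    Q=near(P,(521,440),35,20,45)
    if len(Q)>10: print(n,"salt",*circ(Q,21.5,(521,440)))
```

```text
[521.1 438.4 398.4]
top honey 20 29 [427.4 161.8] 0.7492562518326089
top honey 50 66 [427.5 161.8] 0.6698387207173493
top honey 105 1233 [427.5 160.9 108.3]
scene honey 20 220 [426.5 161.3] 0.8083764466876726
scene honey 50 335 [426.3 161.3] 0.8439574232171836
scene honey 105 851 [426.  162.3 107.9]
scene salt [520.9 436.9] 0.7381923672686366
```

Emit:
arm_command --rows '[[[0, -0.004, 0.2, 0, 0, 0, 1], [0, -0.004, 0.4, 0, 0, 0, 1], [0, -0.004, 0.6, 0, 0, 0, 1], [0, -0.004, 0.7, 0, 0, 0, 1], [0, -0.004, 0.8, 0, 0, 0, 1], [0, -0.004, 0.9, 0, 0, 0, 1], [0, -0.004, 0.98, 0, 0, 0, 1], [0, -0.004, 1, 0, 0, 0, 1], [0, -0.004, 1, 0, 0, 0, 1]]]'

```text
t: 24.77
eef_pos: [520.6, 438.6, 248.9]
tcp_rot: [-3.141, 0.001, 1.569]
ft_force: [-0.1, 0.3, 0.7]
opening: 1.003
grip_force: 0.0
```

Emit:
arm_command --rows '[[[0, 0, 0.02, 0, 0, 0, -1], [0, 0, 0.02, 0, 0, 0, -1], [0, 0, 0.02, 0, 0, 0, -1], [0, 0, 0.02, 0, 0, 0, -1], [0, 0, 0.02, 0, 0, 0, -1], [0, 0, 0.02, 0, 0, 0, -1], [0, 0, 0.02, 0, 0, 0, -1], [0, 0, 0.02, 0, 0, 0, -1], [0, 0, 0.02, 0, 0, 0, -1], [0, 0, 0.02, 0, 0, 0, -1]]]'

```text
t: 25.6
eef_pos: [520.6, 439.3, 246.2]
tcp_rot: [3.142, 0.0, 1.57]
ft_force: [1.5, 0.2, -1.0]
opening: 0.353
grip_force: 11.8
```

Emit:
arm_command --rows '[[[0, 0, 0, 0, 0, 0, -1], [0, 0, 0, 0, 0, 0, -1], [0, 0, 0, 0, 0, 0, -1], [0, 0, 0, 0, 0, 0, -1], [0, 0, 0, 0, 0, 0, -1]]]'

```text
t: 26.02
eef_pos: [520.6, 439.3, 246.2]
tcp_rot: [-3.142, 0.0, 1.57]
ft_force: [0.4, 0.6, -0.8]
opening: 0.348
grip_force: 29.5
```

Emit:
arm_command --rows '[[[0, 0, -0.03, 0, 0, 0, -1], [0, 0, -0.1, 0, 0, 0, -1], [0, 0, -0.2, 0, 0, 0, -1], [0, 0, -0.3, 0, 0, 0, -1], [0, 0, -0.3, 0, 0, 0, -1]]]'

```text
t: 26.43
eef_pos: [521.0, 439.6, 295.0]
tcp_rot: [3.137, -0.003, 1.57]
ft_force: [0.9, -0.3, -1.1]
opening: 0.343
grip_force: 29.5
```

Run:
```python
from fit import *
print(state()["eef_pos"])
x,y,z=560,322,8
for n in("top","scene"):
    p,_=read_camera(n); cv2.imwrite(f"pics/{n}6.png",p[:,:,::-1])
    o=cv2.GaussianBlur(ortho(n,6,x,y,z),(5,5),0).astype(float); m=(o[...,2]-o[...,0]>45).astype(np.uint8)
    m=cv2.morphologyEx(cv2.morphologyEx(m,cv2.MORPH_CLOSE,np.ones((7,7))),cv2.MORPH_OPEN,np.ones((15,15)))
    k,l,s,c=cv2.connectedComponentsWithStats(m); i=1+s[1:,4].argmax()
    print(n,c[i][::-1]+[x-90,y-90],s[i,4],"expect",6*46**2*np.tan(np.pi/6))
```

```text
[521.00556776 439.60751536 295.01034705]
top [562.36933846 320.7433434 ] 7286 expect 7330.039017631489
scene [535.5 359.5] 254 expect 7330.039017631489
```

Emit:
arm_command --rows '[[[-0.1, 0.034, 0, 0, 0, 0, -1], [-0.25, 0.086, 0, 0, 0, 0, -1], [-0.4, 0.138, 0, 0, 0, 0, -1], [-0.55, 0.19, 0, 0, 0, 0, -1], [-0.7, 0.24, 0, 0, 0, 0, -1], [-0.783, 0.27, 0, 0, 0, 0, -1], [-0.783, 0.27, 0, 0, 0, 0, -1], [-0.783, 0.27, 0.05, 0, 0, 0, -1], [-0.783, 0.27, 0.12, 0, 0, 0, -1], [-0.783, 0.27, 0.15, 0, 0, 0, -1]]]'

```text
t: 27.37
eef_pos: [560.4, 322.5, 266.6]
tcp_rot: [-3.14, 0.001, 1.571]
ft_force: [0.5, -0.9, -1.1]
opening: 0.345
grip_force: 29.5
```

Emit:
arm_command --rows '[[[0, 0, 0.02, 0, 0, 0, -1], [0, 0, 0.04, 0, 0, 0, -1], [0, 0, 0.06, 0, 0, 0, -1], [0, 0, 0.07, 0, 0, 0, -1], [0, 0, 0.075, 0, 0, 0, -1], [0, 0, 0.075, 0, 0, 0, -1], [0, 0, 0.075, 0, 0, 0, -1]]]'

```text
t: 27.95
eef_pos: [561.1, 321.9, 257.7]
tcp_rot: [3.141, -0.0, 1.57]
ft_force: [-0.6, -0.4, -1.3]
opening: 0.345
grip_force: 29.5
```

Emit:
arm_command --rows '[[[0, 0, 0.006, 0, 0, 0, -1], [0, 0, 0.012, 0, 0, 0, -1], [0, 0, 0.016, 0, 0, 0, -1], [0, 0, 0.018, 0, 0, 0, -1], [0, 0, 0.018, 0, 0, 0, -1]]]'

```text
t: 28.37
eef_pos: [561.0, 321.8, 254.7]
tcp_rot: [-3.142, 0.0, 1.57]
ft_force: [-0.4, 0.1, -0.3]
opening: 0.345
grip_force: 29.5
```

Emit:
arm_command --rows '[[[0, 0, 0.003, 0, 0, 0, -1], [0, 0, 0.006, 0, 0, 0, -1], [0, 0, 0.006, 0, 0, 0, -1], [0, 0, 0.006, 0, 0, 0, -1]]]'

```text
t: 28.7
eef_pos: [561.1, 321.9, 254.2]
tcp_rot: [3.141, -0.0, 1.57]
ft_force: [-0.1, -0.8, 3.0]
opening: 0.349
grip_force: 29.7
```

Emit:
arm_command --rows '[[[0, 0, 0, 0, 0, 0, 0.6], [0, 0, 0, 0, 0, 0, 0.6], [0, 0, 0, 0, 0, 0, 0.6], [0, 0, 0, 0, 0, 0, 0.6], [0, 0, 0, 0, 0, 0, 0.6], [0, 0, 0, 0, 0, 0, 0.6], [0, 0, -0.1, 0, 0, 0, 1], [0, 0, -0.3, 0, 0, 0, 1], [0, 0, -0.6, 0, 0, 0, 1], [0, 0, -1, 0, 0, 0, 1]]]'

```text
t: 29.53
eef_pos: [560.9, 321.7, 383.0]
tcp_rot: [-3.14, 0.001, 1.57]
ft_force: [0.3, 1.4, 0.2]
opening: 0.972
grip_force: 0.0
```

Emit:
arm_command --rows '[[[-0.3, -0.6, 0, 0, 0, 0, 1], [-0.5, -0.8, 0, 0, 0, 0, 1], [-0.7, -0.8, 0, 0, 0, 0, 1], [-0.9, -0.8, 0, 0, 0, 0, 1], [-0.9, -0.8, 0, 0, 0, 0, 1], [-0.9, -0.8, 0, 0, 0, 0, 1], [-0.9, -0.8, 0, 0, 0, 0, 1]]]'

```text
t: 30.12
eef_pos: [440.9, 186.3, 382.8]
tcp_rot: [3.141, -0.0, 1.568]
ft_force: [-0.2, 1.0, -0.4]
opening: 1.001
grip_force: 0.0
```

Run:
```python
from h import *
np.set_printoptions(precision=1,suppress=True)
print(state()["eef_pos"])
for n in("top","scene"):
    p,P=cloud(n); cv2.imwrite(f"pics/{n}7.png",p[:,:,::-1])
    for nm,c,a,b,r in(("salt",(561,322),25,45,21.8),("mill",(406,375),110,130,24.3),("honey",(427,161),30,70,30)):
        Q=near(P,c,45,a,b)
        if len(Q)>10: print(n,nm,len(Q),*circ(Q,r,c))
```

```text
[440.9 186.3 382.8]
top salt 51 [561.9 322.2] 0.2779165638321146
scene salt 203 [561.3 320.6] 0.626111217427745
scene mill 265 [405.4 374.6] 0.6001783809399157
scene honey 637 [426.2 161.5] 0.9051685265381195
```

View pics/scene7.png

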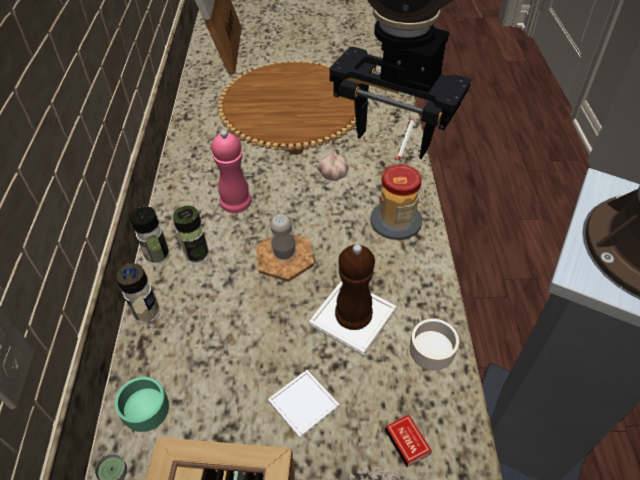

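View pics/top7.png

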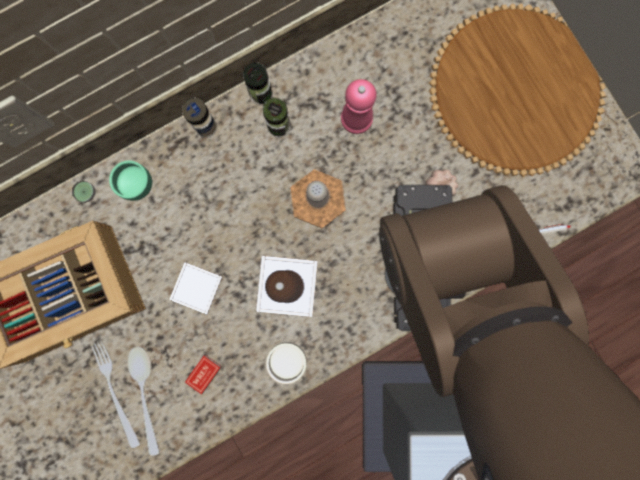

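All three stand upright and centred: salt on cork (285,250), mill in the dish (355,312), and honey on the coaster (398,218), by the scene picture. The bystanders haven't moved and the gripper touches nothing.

```bash
python3 -c "
from cell import *
print(job_done())"
```

```text
the job is handed in; nothing more can be done
None
```

The honey jar is on the stone coaster, the pepper mill in the crumb dish and the salt shaker on the cork mat, all upright and within about 2 mm of centre by the cameras; the bystanders were not moved, and the job was handed in at about 30 s.

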